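# Line up the pantry canisters by height

## Robot

A 6-joint arm with a two-finger parallel gripper is mounted at the origin on the work surface. World frame = base frame: x ahead of the robot, y to its left, z up, the work surface at z = 0. Lengths are in m, angles in rad, forces in N, time in s.
With the tool pointing down it reaches from about 0.325 to 0.875 m from the base axis. Payload 4.4 kg.
Tool frame: the origin (TCP) lies midway between the tips of the shut fingers; the grasp point (between the pads) lies 19 mm behind it; x points along the fingers, y is the direction in which the jaws open and shut, and the axes are right-handed (so a half turn about x gives the same grasp; the last joint's range is limited). The gripper opens to 85 mm and grips with 20 to 120 N. Pads are 22 mm wide; open, the fingers measure 114 mm over their backs; the gripper's body (76 mm by 85 mm) begins 54 mm behind the grasp point. The pads swing forward as they close: fully open they stand 13 mm farther back than shut.
Start: joints at [-1.494, 0.207, 1.542, -0, 1.393, -0.15], TCP at [0.13, -0.56, 0.231] pointing down, gripper open.
Joint ranges: [-2.73, 2.73], [-0.86, 2.22], [0.23, 2.46], [-1.11, 4.25], [0.08, 2.63], [-2.82, 2.82]. Speed limits (rad/s): [2.79, 2.79, 3.14, 3.14, 3.14, 3.14].

## Interface

Orientations are given as a unit quaternion [x, y, z, w].
In Python, from plant import get_state, grab_frame, manip gives the robot as it stands. The module is installed in compiled form; this text tells all that it offers.
- The arm moves only by the tool arm_command, never from a script. Its arguments are lists of equal length, an entry for each row: "offset": the shift along the tool's x, y, z in cm, a list of three; "turn": the turn, a rotation vector about the tool's x, y, z in degrees, a list of three; "gripper": the opening, from -1 (shut) to 1 (fully open). In form: {"offset": [[dx, dy, dz], ...], "turn": [[wx, wy, wz], ...], "gripper": [gripper, ...]}. A call has 1 to 5 rows; each row shifts and turns the pose as measured when the row begins, along the tool's axes as they then stand; what a row does not reach is not made up. A row lasts 1/8 s, in which the tool goes at most 62.5 mm and 10.7 degrees, less where a joint would pass 70% of its speed; a pose out of reach is approached as far as the arm can. A call with a gripper value outside its range is refused whole. The fingers move at their own pace and stop on an object; "newtons" is the grip in N (left out, the last holds). Time passes only in rows, so rows that do not move let the fingers close. It gives the time, the measured TCP pose, the force and the opening at its end, in the units of the state.
- get_state(): the state, without advancing time (a new reading comes with each control period).
- grab_frame(name): name is "scene" or "top"; returns a dict with "img" (420x560x3 uint8, red, green, blue), "fx", "fy", "cx", "cy" (pixels), "R" (3x3) and "t" (3): a world point X has camera coordinates R X + t. Camera axes: x right, y down, z forward; pixel columns grow to the right and rows downward; lengths in m; the calibration is good to about 2 mm. A picture is of the moment at which its call begins. There is no depth.
- manip.finish_job(): hands the job in, once; it reports no verdict.
The state is a dict: "time_s": time; "joints": joint angles; "dq": joint speeds; "joint_torque": joint torques, N m; "tcp_pos": TCP position; "tool_rot": TCP orientation; "force": force on the tool from outside, world axes, zero at the start; "torque": the same for the moment, N m; "finger_gap": finger opening in m.
Only numpy, scipy, OpenCV 4.12 (cv2) and the standard library are available. Lean on these libraries where they do the work, as an engineer would, in place of code of your own. Each camera call takes 0.05 s, during which the arm holds its last target.

## Task

Line the four white storage canisters up on the cork mats of the riser in order of height, one to a mat: the tallest on the mat next to the amber oil bottle, then each shorter one in turn, so that the shortest stands next to the mug. Set each one down upright, in the middle of its mat and square to it, without tipping any canister over, and leave the bottle and the mug where they are.

Things in the scene. Friction and masses are not known exactly. Their poses are not given: they have to be found in the camera images.
- can135: The tallest of four loose white plastic storage canisters: upright 50 x 50 mm square block with flush lid, 135 mm tall, smooth sides, a black label each on its front and back, 0.07 to 0.35 kg. The four differ in height only (135, 105, 75, 45 mm). Starts upright on the worktop. Origin: centre of its underside; z up, x and y square to its sides.
- can105: The second tallest of four loose white plastic storage canisters: upright 50 x 50 mm square block with flush lid, 105 mm tall, smooth sides, a black label each on its front and back, 0.07 to 0.35 kg. The four differ in height only (135, 105, 75, 45 mm). Starts upright on the worktop. Origin: centre of its underside; z up, x and y square to its sides.
- can75: The second shortest of four loose white plastic storage canisters: upright 50 x 50 mm square block with flush lid, 75 mm tall, smooth sides, a black label each on its front and back, 0.07 to 0.35 kg. The four differ in height only (135, 105, 75, 45 mm). Starts upright on the worktop. Origin: centre of its underside; z up, x and y square to its sides.
- can45: The shortest of four loose white plastic storage canisters: upright 50 x 50 mm square block with flush lid, 45 mm tall, smooth sides, a black label each on its front and back, 0.07 to 0.35 kg. The four differ in height only (135, 105, 75, 45 mm). Starts upright on the worktop. Origin: centre of its underside; z up, x and y square to its sides.
- mat1: One end of a row of four fixed cork mats, 74 x 74 x 3 mm, 82 mm between centres (mat1 to mat4 along their +y), on a fixed white riser (96 mm deep, 336 mm long, top 20 mm above the worktop). Origin: centre of the mat's underside; a canister on it stands 3 mm above. z up, x across the riser (away from the robot), y along the row.
- mat2: Second of a row of four fixed cork mats, 74 x 74 x 3 mm, 82 mm between centres (mat1 to mat4 along their +y), on a fixed white riser (96 mm deep, 336 mm long, top 20 mm above the worktop). Origin: centre of the mat's underside; a canister on it stands 3 mm above. z up, x across the riser (away from the robot), y along the row.
- mat3: Third of a row of four fixed cork mats, 74 x 74 x 3 mm, 82 mm between centres (mat1 to mat4 along their +y), on a fixed white riser (96 mm deep, 336 mm long, top 20 mm above the worktop). Origin: centre of the mat's underside; a canister on it stands 3 mm above. z up, x across the riser (away from the robot), y along the row.
- mat4: The other end of a row of four fixed cork mats, 74 x 74 x 3 mm, 82 mm between centres (mat1 to mat4 along their +y), on a fixed white riser (96 mm deep, 336 mm long, top 20 mm above the worktop). Origin: centre of the mat's underside; a canister on it stands 3 mm above. z up, x across the riser (away from the robot), y along the row.
- oil_bottle: Amber glass bottle with black cap, loose, standing upright on the worktop just past one end of the riser, 99 mm from the centre of the nearest mat, on the line of the row; 64 mm diameter, 190 mm tall, 0.5 kg. Which end it is at changes. Origin: centre of its underside, z up.
- mug: White ceramic mug, loose, standing upright on the worktop just past the other end of the riser from the bottle, 99 mm from the centre of the nearest mat; 76 mm diameter, 85 mm tall, handle pointing away from the robot. Origin: centre of its underside, z up.
Things that resemble listed ones, but are neither listed nor needed, are in the scene too. What is shaped like the can75 but pink or turquoise is not meant.

How it is judged:
At the end, for the whole second after the job is handed in: From the bottle's end the 135, 105, 75, 45 mm canisters stand one per mat: centres within 14 mm, on the mat (height within 8 mm), within 0.26 rad of square, tilt under 0.1 rad, released, at rest; bottle and mug upright, within 20 mm of their start (((horizontal distance between oil_bottle and mat1 below 0.17 m and horizontal distance between can135 and mat1 below 0.014 m and z of can135 in the frame of mat1 between -0.002 and 0.008 m and (angle between the x axis of can135 and the x axis of mat1, either way round below 0.26 rad or angle between the x axis of can135 and the x axis of mat1, either way round above 1.3108 rad) and horizontal distance between can105 and mat2 below 0.014 m and z of can105 in the frame of mat2 between -0.002 and 0.008 m and (angle between the x axis of can105 and the x axis of mat2, either way round below 0.26 rad or angle between the x axis of can105 and the x axis of mat2, either way round above 1.3108 rad) and horizontal distance between can75 and mat3 below 0.014 m and z of can75 in the frame of mat3 between -0.002 and 0.008 m and (angle between the x axis of can75 and the x axis of mat3, either way round below 0.26 rad or angle between the x axis of can75 and the x axis of mat3, either way round above 1.3108 rad) and horizontal distance between can45 and mat4 below 0.014 m and z of can45 in the frame of mat4 between -0.002 and 0.008 m and (angle between the x axis of can45 and the x axis of mat4, either way round below 0.26 rad or angle between the x axis of can45 and the x axis of mat4, either way round above 1.3108 rad)) or (horizontal distance between oil_bottle and mat4 below 0.17 m and horizontal distance between can135 and mat4 below 0.014 m and z of can135 in the frame of mat4 between -0.002 and 0.008 m and (angle between the x axis of can135 and the x axis of mat4, either way round below 0.26 rad or angle between the x axis of can135 and the x axis of mat4, either way round above 1.3108 rad) and horizontal distance between can105 and mat3 below 0.014 m and z of can105 in the frame of mat3 between -0.002 and 0.008 m and (angle between the x axis of can105 and the x axis of mat3, either way round below 0.26 rad or angle between the x axis of can105 and the x axis of mat3, either way round above 1.3108 rad) and horizontal distance between can75 and mat2 below 0.014 m and z of can75 in the frame of mat2 between -0.002 and 0.008 m and (angle between the x axis of can75 and the x axis of mat2, either way round below 0.26 rad or angle between the x axis of can75 and the x axis of mat2, either way round above 1.3108 rad) and horizontal distance between can45 and mat1 below 0.014 m and z of can45 in the frame of mat1 between -0.002 and 0.008 m and (angle between the x axis of can45 and the x axis of mat1, either way round below 0.26 rad or angle between the x axis of can45 and the x axis of mat1, either way round above 1.3108 rad))) and angle between each of can135, can105, can75, can45, oil_bottle, mug's own z axis and vertical below 0.1 rad and linear speed of each of can135, can105, can75, can45 below 0.02 m/s and angular speed of each of can135, can105, can75, can45 below 0.2 rad/s and distance of each of oil_bottle, mug from where it was at the start of the episode below 0.02 m); the robot touches nothing.
It fails at once if the oil bottle is pushed more than 20 mm from its place or tipped (distance of oil_bottle from where it was at the start of the episode above 0.02 m or angle between oil_bottle's own z axis and vertical above 0.3 rad).
It fails at once if the mug is pushed more than 20 mm from its place or tipped (distance of mug from where it was at the start of the episode above 0.02 m or angle between mug's own z axis and vertical above 0.3 rad).
It fails at once if a canister is tipped over (more than 0.7 rad) (angle between any of can135, can105, can75, can45's own z axis and vertical above 0.7 rad).
It also fails if it takes over 109 s, if anything falls off the work surface, if the arm or the gripper's body presses on something with over 40 N, if the wrist force passes 120 N, or if a joint passes its speed limit or range.

## Working session

There is one attempt and no reset: what is moved stays moved. The work goes in short steps, Python scripts to look and compute and a tool call to move; the robot and the scene stay as the last step left them, time stands still between calls to the robot, and variables do not carry over. Pictures are saved under pics/ and viewed, and the job is handed in when it is done.

Besides the shell and the picture viewer there is one more tool, called after "Emit:" by a JSON object that holds its "op" and its "data". arm_command: Moves the arm, as the interface text tells. Its arguments: {"type":"object","properties":{"offset":{"type":"array"},"turn":{"type":"array"},"gripper":{"type":"array"},"newtons":{"type":"number"}},"required":["offset","turn","gripper"]}

```bash
mkdir -p pics; python3 - <<'E'
from plant import get_state, grab_frame
import cv2,pickle
s=get_state();print(s)
for n in("scene","top"):
    f=grab_frame(n);cv2.imwrite(f"pics/{n}0.png",f["img"][:,:,::-1]);pickle.dump(f,open(f"{n}0.pkl","wb"))
    print(n,f["fx"],f["fy"],f["cx"],f["cy"],f["R"],f["t"])
E
```

```text
{'time_s': 0.0, 'joints': array([-1.49347800e+00,  2.07441604e-01,  1.54298936e+00, -1.15310574e-06,
        1.39349384e+00, -1.50513977e-01]), 'dq': array([ 8.73707442e-04,  8.29059308e-05,  7.57663240e-04, -6.63789348e-05,
       -5.70614602e-04, -5.86556038e-04]), 'joint_torque': array([-7.72067415e-04, -3.83038080e+01, -2.91597980e+01, -2.85185470e-04,
        1.07613413e-02, -1.59766387e-05]), 'tcp_pos': array([ 0.12979367, -0.55936731,  0.23009671]), 'tool_rot': array([ 0.702553  ,  0.0812008 , -0.70249346,  0.0795528 ]), 'force': array([0.16885478, 0.49120377, 0.50314   ]), 'torque': array([ 0.09338616, -0.00234639,  0.00767001]), 'finger_gap': 0.08522325453291357}
scene 489.4977882583261 489.4977882583261 284.4123466675869 211.58875265161885 [[ 0.17971187  0.98359888 -0.01539122]
 [ 0.76883752 -0.15019913 -0.62155378]
 [-0.61367134  0.09986724 -0.78322029]] [-0.07592127 -0.35959892  1.45738296]
top 489.2458567101972 489.2458567101972 282.8014385886847 203.29290663748012 [[ 0.0221523  -0.99974657 -0.00400821]
 [-0.98797041 -0.02127726 -0.15317225]
 [ 0.15304815  0.00735311 -0.98819138]] [-0.02665967  0.52447011  1.18581679]
```

View pics/scene0.png

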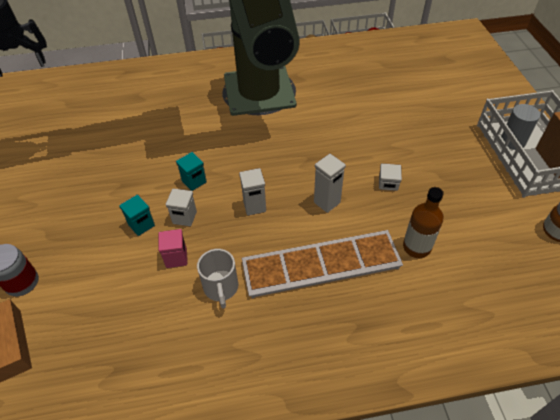

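View pics/top0.png

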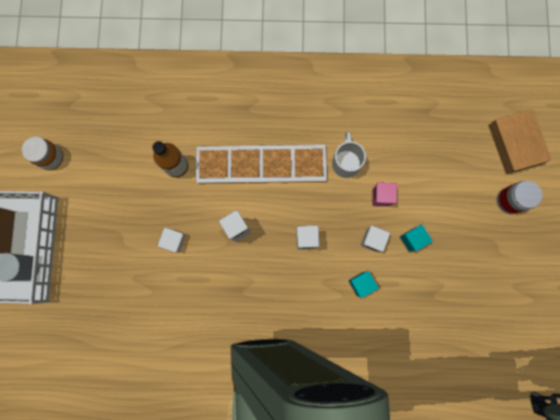

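```bash
python3 - <<'E'
import cv2,pickle,numpy as np
f=pickle.load(open("top0.pkl","rb"));b=f["img"][:,:,::-1]
a=cv2.resize(b[135:275,140:420],None,fx=2.8,fy=2.8,interpolation=cv2.INTER_CUBIC);cv2.imwrite("pics/topc.png",a)
g=f["img"].astype(int)
for p in [(171,240),(235,225),(308,237),(377,239)]:
    print(p);print(g[p[1]-16:p[1]+20:2,p[0],:].min(1), np.ptp(g[p[1]-16:p[1]+20:2,p[0],:],axis=1));print(g[p[1],p[0]-16:p[0]+24:2,:].min(1))
E
```

```text
(171, 240)
[ 74  77  91 170 194 194 193 193 194 194 194 194 194 167  92  89  85  83] [78 83 70  8  4  4  4  4  3  4  4  3  3 17 82 96 89 87]
[ 80  81 144 192 194 194 194 194 194 193 194 195 179 103  70  56  57  71
  79  79]
(235, 225)
[ 99 168 195 194 195 194 195 194 194 194 195 195 191 138  70  79  78  75] [81 15  4  3  3  4  3  4  4  4  3  3  3  4  4  4 35 77]
[ 90 153 193 194 194 194 194 194 194 193 195 194 195 172  91  57  59  59
  59  58]
(308, 237)
[ 77  79 127 191 195 194 195 194 195 194 195 195 189 105  68  77  81  85] [82 83 43  2  3  4  3  4  3  3  3  3  2  6 47 82 88 90]
[ 76  75 100 178 194 194 194 195 195 195 194 194 194 142  60  57  57  72
  80  80]
(377, 239)
[ 79  77 132 191 194 194 193 194 195 194 194 194 192 144  80  86  85  85] [85 79 35  2  4  4  4  3  2  3  3  4  3  5 27 84 89 91]
[ 80  85 133 189 194 194 194 194 195 195 194 194 194 156  72  74  78  77
  78  74]
```

View pics/topc.png

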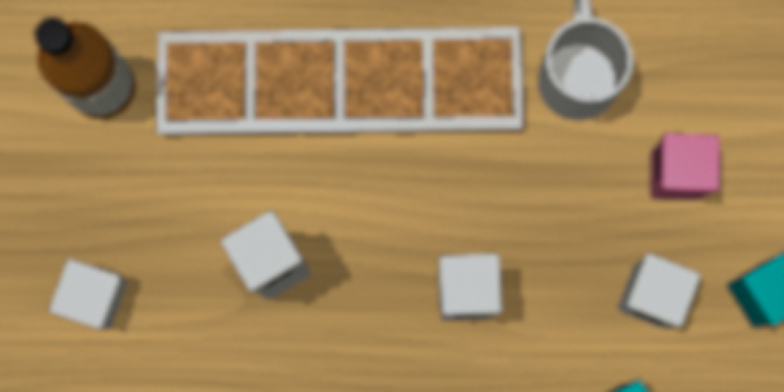

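```bash
cat > h.py <<'E'
import cv2,pickle,numpy as np
def cast(f,px,z):
    px=np.atleast_2d(np.asarray(px,float)); d=np.c_[(px[:,0]-f["cx"])/f["fx"],(px[:,1]-f["cy"])/f["fy"],np.ones(len(px))]
    R=f["R"];c=-R.T@f["t"];w=d@R
    return c+w*((z-c[2])/w[:,2])[:,None]
def face(f,seed,z,thr=138,up=4,r=22):
    """centre, size, angle of bright top face near seed px"""
    x0,y0=int(seed[0]-r),int(seed[1]-r)
    g=f["img"].min(2)[y0:y0+2*r,x0:x0+2*r]
    g=cv2.resize(g,None,fx=up,fy=up,interpolation=cv2.INTER_CUBIC)
    cs,_=cv2.findContours((g>thr).astype(np.uint8),0,cv2.CHAIN_APPROX_NONE)
    c=[c for c in cs if cv2.pointPolygonTest(c,(r*up,r*up),False)>=0][0][:,0,:]
    px=(c+.5)/up-.5+[x0,y0]
    w=cast(f,px,z)[:,:2]
    (c,s,a)=cv2.minAreaRect((w*1000).astype(np.float32))
    m=cv2.moments((w*1e4).astype(np.float32)); 
    return np.array(c)/1000,np.array([m["m10"],m["m01"]])/m["m00"]/1e4,s,((a+45)%90)-45,w
E
python3 - <<'E'
from h import *
f=pickle.load(open("top0.pkl","rb"))
for n,p,z in [(45,(171,240),.045),(135,(235,225),.135),(105,(308,237),.105),(75,(377,239),.075)]:
    print(n,face(f,p,z)[:4])
g=f["img"].min(2); x0,y0=188,138
g=cv2.resize(g[y0:192,x0:332],None,fx=4,fy=4,interpolation=cv2.INTER_CUBIC)
cs,_=cv2.findContours((g>138).astype(np.uint8),0,cv2.CHAIN_APPROX_NONE)
c=max(cs,key=cv2.contourArea)[:,0,:]
w=cast(f,(c+.5)/4-.5+[x0,y0],.02)[:,:2]
(c,s,a)=cv2.minAreaRect((w*1000).astype(np.float32));m=cv2.moments((w*1e4).astype(np.float32))
print("riser",c,s,a,m["m10"]/m["m00"]/10,m["m01"]/m["m00"]/10)
hsv=cv2.cvtColor(f["img"],cv2.COLOR_RGB2HSV)
for p in [(213,163),(245,163),(277,162),(309,161)]:
    print("mat px",cast(f,p,.023))
# cork: non-white inside riser
cm=(g<=138).astype(np.uint8);n,l,st,ce=cv2.connectedComponentsWithStats(cm)
for i in range(1,n):
    if 5000<st[i,4]<25000: print(cast(f,(ce[i]+.5)/4-.5+[x0,y0],.023),st[i])
s=pickle.load(open("scene0.pkl","rb"))
# mug rim and bottle cap rough
print("bottle cap",cast(f,(159,148),.19),"mug",cast(f,(350,156),.085), cast(f,(362,156),.085))
E
```

```text
45 (array([0.4276886 , 0.26227399]), array([0.42771446, 0.26221582]), (49.84869384765625, 49.70497131347656), -17.665733337402344)
135 (array([0.46003943, 0.09811868]), array([0.45995926, 0.09811109]), (50.02206802368164, 50.096763610839844), 32.48410415649414)
105 (array([ 0.43867612, -0.07561277]), array([ 0.4387245, -0.0753882]), (49.78280258178711, 50.366180419921875), 3.9754221439361572)
75 (array([ 0.44003683, -0.24314316]), array([ 0.44001264, -0.24310978]), (49.64686584472656, 49.70455551147461), -20.760704040527344)
riser (632.02978515625, 44.064361572265625) (96.72314453125, 336.1421203613281) 1.9952962398529053 632.6914516851468 17.20156285250004
mat px [[0.62877162 0.16706365 0.023     ]]
mat px [[0.63051919 0.08460681 0.023     ]]
mat px [[0.63490549 0.00225758 0.023     ]]
mat px [[ 0.63929226 -0.08010025  0.023     ]]
[[ 0.63575591 -0.07878583  0.023     ]] [  426    42   118   115 12764]
[[0.63020877 0.08478349 0.023     ]] [  171    45   117   113 12823]
[[0.63242859 0.00302021 0.023     ]] [  299    44   117   114 12848]
bottle cap [[0.62098874 0.26349654 0.19      ]] mug [[ 0.63874157 -0.17748022  0.085     ]] [[ 0.63936215 -0.20684505  0.085     ]]
```

```bash
cat >> h.py <<'E'
from scipy.spatial.transform import Rotation as Ro
def plan(pos,yaw,maxt=6.0,maxr=10.0):
    """rows (tool cm, deg) toward world pos with tool down & tool y at yaw deg (mod 180 nearest)"""
    from plant import get_state
    s=get_state();R=Ro.from_quat(s["tool_rot"]);p=s["tcp_pos"]
    cy=np.degrees(np.arctan2(*R.as_matrix()[[1,0],1]))
    yy=cy+((yaw-cy+90)%180)-90
    c,sn=np.cos(np.radians(yy)),np.sin(np.radians(yy))
    x=np.array([0,0,-1.]);y=np.array([c,sn,0]);T=Ro.from_matrix(np.c_[x,y,np.cross(x,y)])
    d=np.asarray(pos)-p; rv=(R.inv()*T).as_rotvec(degrees=True)
    n=int(max(1,np.ceil(np.linalg.norm(d)*100/maxt),np.ceil(np.linalg.norm(rv)/maxr)))
    print("t %.2f tcp"%s["time_s"],p.round(4),"yaw %.1f->%.1f"%(cy,yy),"tilt",R.as_matrix()[:,0].round(3),"j",s["joints"].round(2),"F",s["force"].round(1),"gap %.4f"%s["finger_gap"])
    print("n",n,"rv",rv.round(1),"dist cm",(d*100).round(2))
    off=[];cur=R
    for i in range(n):
        off.append([round(float(v),2) for v in cur.inv().apply(d*100/n)]); cur=cur*Ro.from_rotvec(rv/n,degrees=True)
    print("offset",off);print("turn",[round(float(v),1) for v in rv/n])
def st(pos=None,yaw=None): plan(pos,yaw)
E
python3 -c "
from h import *
plan([.44,-.243,.231],-20.8)"
```

```text
t 0.10 tcp [ 0.1298 -0.5594  0.2302] yaw -77.0->-20.8 tilt [-0.     0.002 -1.   ] j [-1.49  0.21  1.54 -0.    1.39 -0.15] F [-0.2  0.1 -0.1] gap 0.0856
n 8 rv [-56.2  -0.1   0.1] dist cm [31.02 31.64  0.08]
offset [[-0.0, -2.98, -4.67], [-0.0, -2.38, -5.0], [-0.0, -1.76, -5.25], [-0.01, -1.1, -5.43], [-0.01, -0.43, -5.52], [-0.01, 0.25, -5.53], [-0.01, 0.92, -5.46], [-0.01, 1.58, -5.31]]
turn [-7.0, -0.0, 0.0]
```

Emit:
{"op": "arm_command", "data": {"offset": [[0,-3,-4.7],[0,-2.4,-5],[0,-1.8,-5.2],[0,-1.1,-5.4],[0,-0.4,-5.5]], "turn": [[-7,0,0],[-7,0,0],[-7,0,0],[-7,0,0],[-7,0,0]], "gripper": [1,1,1,1,1], "newtons": 40}}

```text
time_s: 0.72
tcp_pos: [0.3239, -0.3567, 0.2278]
tool_rot: [0.645, 0.293, -0.644, 0.29]
force: [0.8, -1.0, -0.3]
finger_gap: 0.0855
```

```bash
cd .;python3 -c "
from h import *
plan([.44,-.243,.20],-20.8)"
```

```text
t 0.72 tcp [ 0.3239 -0.3567  0.2278] yaw -41.3->-20.8 tilt [-0.001  0.005 -1.   ] j [-1.01  0.01  1.76  0.    1.37 -0.29] F [ 0.8 -1.  -0.3] gap 0.0855
n 3 rv [-20.5  -0.2   0.2] dist cm [11.61 11.37 -2.78]
offset [[0.94, 0.41, -5.4], [0.94, 1.05, -5.31], [0.93, 1.67, -5.15]]
turn [-6.8, -0.1, 0.1]
```

Emit:
{"op": "arm_command", "data": {"offset": [[0.9,0.4,-5.4],[0.9,1.1,-5.3],[0.9,1.7,-5.2],[0,0,0]], "turn": [[-6.8,0,0],[-6.8,0,0],[-6.8,0,0],[0,0,0]], "gripper": [1,1,1,1]}}

```text
time_s: 1.23
tcp_pos: [0.4447, -0.2348, 0.1994]
tool_rot: [0.58, 0.408, -0.578, 0.404]
force: [-0.5, 0.4, -0.1]
finger_gap: 0.0854
```

```bash
cd .;python3 -c "
from h import *
plan([.44,-.243,.10],-20.8)"
```

```text
t 1.23 tcp [ 0.4447 -0.2348  0.1994] yaw -19.9->-20.8 tilt [-0.002  0.006 -1.   ] j [-0.66  0.09  1.75  0.    1.31 -0.31] F [-0.5  0.4 -0.1] gap 0.0854
n 2 rv [ 0.9 -0.3  0.2] dist cm [-0.47 -0.82 -9.94]
offset [[4.97, -0.06, 0.49], [4.97, -0.07, 0.48]]
turn [0.5, -0.2, 0.1]
```

Emit:
{"op": "arm_command", "data": {"offset": [[3,-0.1,1.0],[3.5,0,0],[0,0,0]], "turn": [[0.9,-0.3,0.2],[0,0,0],[0,0,0]], "gripper": [1,1,1]}}

```text
time_s: 1.6
tcp_pos: [0.4395, -0.2448, 0.1331]
tool_rot: [-0.582, -0.401, 0.583, -0.401]
force: [0.2, 0.2, 0.3]
finger_gap: 0.0856
```

```bash
cd .;python3 -c "
from h import *
plan([.44,-.243,.025],-20.8)"
```

```text
t 1.60 tcp [ 0.4395 -0.2448  0.1331] yaw -20.9->-20.8 tilt [-0.001 -0.001 -1.   ] j [-0.68  0.16  1.81 -0.    1.17 -0.31] F [0.2 0.2 0.3] gap 0.0856
n 2 rv [-0.1  0.1  0. ] dist cm [  0.05   0.18 -10.81]
offset [[5.41, -0.0, -0.1], [5.41, -0.01, -0.1]]
turn [-0.0, 0.0, 0.0]
```

Emit:
{"op": "arm_command", "data": {"offset": [[4,0,-0.2],[4,0,0],[2.7,0,0],[0,0,0]], "turn": [[0,0,0],[0,0,0],[0,0,0],[0,0,0]], "gripper": [1,1,1,1]}}

```text
time_s: 2.1
tcp_pos: [0.4435, -0.2498, 0.0304]
tool_rot: [0.583, 0.396, -0.583, 0.404]
force: [-0.4, 0.8, 1.2]
finger_gap: 0.0851
```

```bash
cd .;python3 -c "
from h import *
plan([.44,-.243,.025],-20.8)
from plant import grab_frame
b=grab_frame('scene')['img'][130:300,90:290,::-1]
cv2.imwrite('pics/g1.png',cv2.resize(b,None,fx=3,fy=3))"
```

```text
t 2.10 tcp [ 0.4435 -0.2498  0.0304] yaw -21.1->-20.8 tilt [ 0.007 -0.009 -1.   ] j [-0.68  0.33  1.86 -0.    0.94 -0.31] F [-0.4  0.8  1.2] gap 0.0851
n 1 rv [-0.3  0.4 -0.6] dist cm [-0.35  0.68 -0.54]
offset [[0.53, -0.58, -0.51]]
turn [-0.3, 0.4, -0.6]
```

View pics/g1.png

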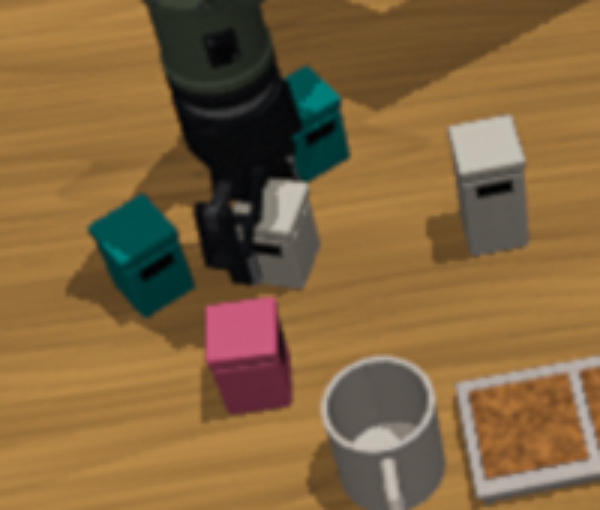

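Emit:
{"op": "arm_command", "data": {"offset": [[0.4,-0.6,-0.5],[0,0,0]], "turn": [[-0.3,0.4,-0.6],[0,0,0]], "gripper": [1,1]}}

```text
time_s: 2.4
tcp_pos: [0.4429, -0.2457, 0.0311]
tool_rot: [0.583, 0.398, -0.581, 0.404]
force: [0.2, -0.6, 0.9]
finger_gap: 0.0853
```

```bash
cd .;python3 -c "
from h import *
plan([.44,-.243,.025],-20.8)"
```

```text
t 2.40 tcp [ 0.4429 -0.2457  0.0311] yaw -20.9->-20.8 tilt [ 0.007 -0.005 -1.   ] j [-0.68  0.32  1.87  0.    0.94 -0.31] F [ 0.2 -0.6  0.9] gap 0.0853
n 1 rv [-0.1  0.1 -0.5] dist cm [-0.29  0.27 -0.61]
offset [[0.6, -0.37, -0.15]]
turn [-0.1, 0.1, -0.5]
```

Emit:
{"op": "arm_command", "data": {"offset": [[0.8,-0.5,-0.2],[0,0,0]], "turn": [[0,0,-0.6],[0,0,0]], "gripper": [1,1]}}

```text
time_s: 2.65
tcp_pos: [0.4397, -0.2425, 0.0241]
tool_rot: [-0.581, -0.401, 0.583, -0.402]
force: [0.3, -0.8, 0.2]
finger_gap: 0.0855
```

```bash
cd .;python3 -c "
from h import *
plan([.44,-.243,.025],-20.8)"
```

```text
t 2.65 tcp [ 0.4397 -0.2425  0.0241] yaw -20.8->-20.8 tilt [-0.001 -0.003 -1.   ] j [-0.67  0.33  1.87 -0.    0.93 -0.31] F [ 0.3 -0.8  0.2] gap 0.0855
n 1 rv [-0.   0.2 -0. ] dist cm [ 0.03 -0.05  0.09]
offset [[-0.09, 0.05, 0.04]]
turn [-0.0, 0.2, -0.0]
```

Good; close.

Emit:
{"op": "arm_command", "data": {"offset": [[0,0,0],[0,0,0],[0,0,0],[0,0,0],[0,0,0]], "turn": [[0,0,0],[0,0,0],[0,0,0],[0,0,0],[0,0,0]], "gripper": [-1,-1,-1,-1,-1], "newtons": 40}}

```text
time_s: 3.28
tcp_pos: [0.4401, -0.2427, 0.0244]
tool_rot: [-0.581, -0.401, 0.583, -0.402]
force: [0.3, 1.0, 0.7]
finger_gap: 0.05
```

```bash
cd .;python3 -c "
from h import *
plan([.6335,.0031,.14],2)"
```

```text
t 3.27 tcp [ 0.4401 -0.2427  0.0244] yaw -20.8->2.0 tilt [-0.    -0.003 -1.   ] j [-0.67  0.33  1.87 -0.    0.93 -0.31] F [0.3 1.  0.7] gap 0.0500
n 6 rv [-22.8   0.2  -0. ] dist cm [19.34 24.58 11.56]
offset [[-1.94, 1.56, -4.97], [-1.94, 1.88, -4.86], [-1.94, 2.2, -4.72], [-1.93, 2.51, -4.57], [-1.93, 2.81, -4.39], [-1.93, 3.09, -4.2]]
turn [-3.8, 0.0, -0.0]
```

Emit:
{"op": "arm_command", "data": {"offset": [[-3,0,0],[-5,0,0],[-5,0,0],[0,0,0]], "turn": [[0,0,0],[0,0,0],[0,0,0],[0,0,0]], "gripper": [-1,-1,-1,-1]}}

```text
time_s: 3.78
tcp_pos: [0.4382, -0.2409, 0.1549]
tool_rot: [-0.581, -0.403, 0.584, -0.4]
force: [0.4, -0.9, -1.0]
finger_gap: 0.0495
```

```bash
cd .;python3 -c "
from h import *
plan([.6335,.0031,.14],2)"
```

```text
t 3.77 tcp [ 0.4382 -0.2409  0.1549] yaw -20.8->2.0 tilt [-0.006  0.001 -1.   ] j [-0.67  0.13  1.8  -0.    1.22 -0.31] F [ 0.4 -0.9 -1. ] gap 0.0495
n 6 rv [-22.8  -0.    0.3] dist cm [19.53 24.4  -1.49]
offset [[0.24, 1.6, -4.96], [0.24, 1.92, -4.84], [0.24, 2.24, -4.7], [0.24, 2.55, -4.54], [0.24, 2.84, -4.37], [0.25, 3.13, -4.17]]
turn [-3.8, -0.0, 0.1]
```

Emit:
{"op": "arm_command", "data": {"offset": [[0,1.6,-4.9],[0,1.9,-4.8],[0.2,2.2,-4.7],[0.2,2.5,-4.5],[0.2,2.8,-4.3]], "turn": [[-3.8,0,0],[-3.8,0,0],[-3.8,0,0],[-3.8,0,0],[-3.8,0,0]], "gripper": [-1,-1,-1,-1,-1]}}

```text
time_s: 4.4
tcp_pos: [0.5962, -0.0356, 0.1387]
tool_rot: [-0.504, -0.498, 0.511, -0.487]
force: [0.7, -0.6, -1.8]
finger_gap: 0.0493
```

```bash
cd .;python3 -c "
from h import *
plan([.6335,.0031,.11],2)"
```

```text
t 4.40 tcp [ 0.5962 -0.0356  0.1387] yaw -1.8->2.0 tilt [-0.019  0.004 -1.   ] j [-0.2   0.35  1.56  0.    1.25 -0.17] F [ 0.7 -0.6 -1.8] gap 0.0493
n 2 rv [-3.8 -0.2  1.1] dist cm [ 3.73  3.87 -2.87]
offset [[1.41, 1.83, -1.99], [1.42, 1.88, -1.93]]
turn [-1.9, -0.1, 0.5]
```

Emit:
{"op": "arm_command", "data": {"offset": [[1.4,1.8,-1.9],[1.4,1.9,-1.9],[0,0,0]], "turn": [[-1.9,0,0.5],[-1.9,0,0.5],[0,0,0]], "gripper": [-1,-1,-1]}}

```text
time_s: 4.78
tcp_pos: [0.631, 0.0079, 0.1014]
tool_rot: [0.487, 0.516, -0.49, 0.506]
force: [0.6, 0.1, -2.5]
finger_gap: 0.0494
```

```bash
cd .;python3 -c "
from h import *
plan([.6335,.0031,.07],2)"
```

```text
t 4.78 tcp [0.631  0.0079 0.1014] yaw 2.5->2.0 tilt [-0.012  0.006 -1.   ] j [-0.13  0.46  1.5   0.    1.2  -0.17] F [ 0.6  0.1 -2.5] gap 0.0494
n 1 rv [ 0.5 -0.4  0.7] dist cm [ 0.25 -0.48 -3.14]
offset [[3.13, 0.26, 0.51]]
turn [0.5, -0.4, 0.7]
```

Emit:
{"op": "arm_command", "data": {"offset": [[2.5,0.2,0.5],[0,0,0],[0,0,0]], "turn": [[0.5,-0.4,0.7],[0,0,0],[0,0,0]], "gripper": [-1,-1,-1]}}

```text
time_s: 5.15
tcp_pos: [0.63, 0.0022, 0.0731]
tool_rot: [0.49, 0.51, -0.493, 0.507]
force: [0.2, 1.2, -1.2]
finger_gap: 0.0496
```

```bash
cd .;python3 -c "
from h import *
plan([.6335,.0031,.0479],2)"
```

```text
t 5.15 tcp [0.63   0.0022 0.0731] yaw 1.9->2.0 tilt [-0.006 -0.001 -1.   ] j [-0.13  0.49  1.52 -0.    1.14 -0.17] F [ 0.2  1.2 -1.2] gap 0.0496
n 1 rv [-0.1  0.   0.4] dist cm [ 0.35  0.09 -2.52]
offset [[2.52, 0.37, -0.08]]
turn [-0.1, 0.0, 0.4]
```

Emit:
{"op": "arm_command", "data": {"offset": [[1.6,0.4,0],[0,0,0]], "turn": [[0,0,0.4],[0,0,0]], "gripper": [-1,-1]}}

```text
time_s: 5.4
tcp_pos: [0.6345, 0.0016, 0.0575]
tool_rot: [0.492, 0.507, -0.491, 0.509]
force: [-0.1, -0.7, -2.0]
finger_gap: 0.0498
```

```bash
cd .;python3 -c "
from h import *
plan([.6335,.0031,.0479],2)"
```

```text
t 5.40 tcp [0.6345 0.0016 0.0575] yaw 1.9->2.0 tilt [ 0.003 -0.001 -1.   ] j [-0.13  0.51  1.52 -0.    1.11 -0.17] F [-0.1 -0.7 -2. ] gap 0.0498
n 1 rv [-0.1  0.  -0.2] dist cm [-0.1   0.15 -0.96]
offset [[0.96, -0.1, -0.15]]
turn [-0.1, 0.0, -0.2]
```

Emit:
{"op": "arm_command", "data": {"offset": [[0.7,0,-0.1],[0,0,0]], "turn": [[0,0,-0.2],[0,0,0]], "gripper": [-1,-1]}}

```text
time_s: 5.65
tcp_pos: [0.635, 0.0025, 0.0506]
tool_rot: [0.492, 0.508, -0.492, 0.508]
force: [0.2, 0.0, -1.9]
finger_gap: 0.0496
```

```bash
cd .;python3 -c "
from h import *
plan([.6335,.0031,.0479],2)"
```

```text
t 5.65 tcp [0.635  0.0025 0.0506] yaw 1.9->2.0 tilt [ 0.    -0.001 -1.   ] j [-0.13  0.52  1.52 -0.    1.1  -0.16] F [ 0.2  0.  -1.9] gap 0.0496
n 1 rv [-0.1  0.  -0. ] dist cm [-0.15  0.06 -0.27]
offset [[0.27, -0.15, -0.06]]
turn [-0.1, 0.0, -0.0]
```

Emit:
{"op": "arm_command", "data": {"offset": [[0.3,-0.2,0],[0,0,0]], "turn": [[0,0,0],[0,0,0]], "gripper": [-1,-1]}}

```text
time_s: 5.9
tcp_pos: [0.6335, 0.0025, 0.048]
tool_rot: [0.492, 0.508, -0.492, 0.509]
force: [0.2, -0.7, -1.7]
finger_gap: 0.0495
```

Emit:
{"op": "arm_command", "data": {"offset": [[0.1,0,0],[0,0,0],[0,0,0],[0,0,0]], "turn": [[0,0,0],[0,0,0],[0,0,0],[0,0,0]], "gripper": [-1,-1,1,1]}}

```text
time_s: 6.4
tcp_pos: [0.6346, 0.0024, 0.0483]
tool_rot: [0.492, 0.507, -0.491, 0.51]
force: [-0.0, -0.5, 0.8]
finger_gap: 0.0828
```

Emit:
{"op": "arm_command", "data": {"offset": [[-1,0,0],[-4,0,0],[-5,0,0],[-6,0,0],[0,0,0]], "turn": [[0,0,0],[0,0,0],[0,0,0],[0,0,0],[0,0,0]], "gripper": [1,1,1,1,1]}}

```text
time_s: 7.02
tcp_pos: [0.6349, 0.0024, 0.2165]
tool_rot: [0.493, 0.506, -0.49, 0.51]
force: [-0.1, 0.7, -0.1]
finger_gap: 0.0853
```

```bash
cd .;python3 -c "
from h import *
plan([.4387,-.0755,.19],4)
from plant import grab_frame
for n in('top','scene'):
  f=grab_frame(n);cv2.imwrite('pics/p1%s.png'%n,f['img'][:,:,::-1])"
```

```text
t 7.03 tcp [0.6349 0.0024 0.2165] yaw 1.9->4.0 tilt [ 0.007 -0.002 -1.   ] j [-0.13  0.34  1.41 -0.    1.39 -0.16] F [-0.1  0.7 -0.1] gap 0.0853
n 4 rv [-2.1  0.1 -0.4] dist cm [-19.62  -7.79  -2.65]
offset [[0.63, -4.97, 1.78], [0.64, -4.99, 1.74], [0.65, -5.0, 1.69], [0.65, -5.01, 1.65]]
turn [-0.5, 0.0, -0.1]
```

View pics/p1scene.png

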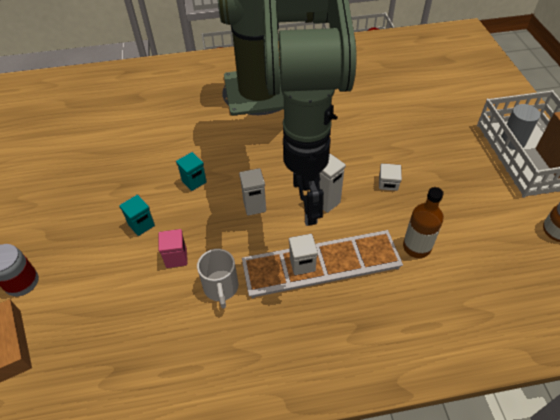

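Emit:
{"op": "arm_command", "data": {"offset": [[0.6,-5,1.8],[0.6,-5,1.7],[0.6,-5,1.7],[0.6,-4.5,1.4],[0,0,0]], "turn": [[-0.5,0,0],[-0.5,0,0],[-0.5,0,0],[-0.5,0,0],[0,0,0]], "gripper": [1,1,1,1,1]}}

```text
time_s: 7.75
tcp_pos: [0.4258, -0.0713, 0.1748]
tool_rot: [0.477, 0.525, -0.487, 0.509]
force: [0.1, 0.0, 0.3]
finger_gap: 0.0857
```

```bash
cd .;python3 -c "
from h import *
plan([.4387,-.0755,.13],4)"
```

```text
t 7.75 tcp [ 0.4258 -0.0713  0.1748] yaw 4.0->4.0 tilt [-0.027  0.006 -1.   ] j [-0.36 -0.03  1.92 -0.    1.28 -0.43] F [0.1 0.  0.3] gap 0.0857
n 1 rv [ 0.  -0.4  1.5] dist cm [ 1.29 -0.42 -4.48]
offset [[4.44, 1.37, 0.55]]
turn [0.0, -0.4, 1.5]
```

Emit:
{"op": "arm_command", "data": {"offset": [[2.5,1.4,0.5],[0,0,0],[0,0,0]], "turn": [[0,-0.4,1.5],[0,0,0],[0,0,0]], "gripper": [1,1,1]}}

```text
time_s: 8.12
tcp_pos: [0.4397, -0.0745, 0.1477]
tool_rot: [0.482, 0.518, -0.482, 0.516]
force: [-0.6, 0.3, 0.3]
finger_gap: 0.0855
```

```bash
cd .;python3 -c "
from h import *
plan([.4387,-.0755,.055],4)"
```

```text
t 8.12 tcp [ 0.4397 -0.0745  0.1477] yaw 4.0->4.0 tilt [-0.002  0.002 -1.   ] j [-0.36  0.02  1.93  0.    1.19 -0.43] F [-0.6  0.3  0.3] gap 0.0855
n 2 rv [-0.  -0.1  0.1] dist cm [-0.1  -0.1  -9.27]
offset [[4.64, -0.05, 0.06], [4.64, -0.05, 0.05]]
turn [-0.0, -0.1, 0.1]
```

Emit:
{"op": "arm_command", "data": {"offset": [[3,-0.1,0.1],[3,0,0],[2.8,0,0],[0,0,0],[0,0,0]], "turn": [[0,0,0],[0,0,0],[0,0,0],[0,0,0],[0,0,0]], "gripper": [1,1,1,1,1]}}

```text
time_s: 8.75
tcp_pos: [0.4452, -0.0761, 0.063]
tool_rot: [0.483, 0.516, -0.48, 0.52]
force: [0.2, -0.2, -0.4]
finger_gap: 0.0854
```

```bash
cd .;python3 -c "
from h import *
plan([.4387,-.0755,.055],4)"
```

```text
t 8.75 tcp [ 0.4452 -0.0761  0.063 ] yaw 4.1->4.0 tilt [ 0.007 -0.001 -1.   ] j [-0.36  0.17  1.99  0.    0.98 -0.44] F [ 0.2 -0.2 -0.4] gap 0.0854
n 1 rv [ 0.1  0.1 -0.4] dist cm [-0.65  0.06 -0.8 ]
offset [[0.79, -0.65, -0.11]]
turn [0.1, 0.1, -0.4]
```

Emit:
{"op": "arm_command", "data": {"offset": [[0.9,-0.7,-0.1],[0,0,0]], "turn": [[0,0,-0.4],[0,0,0]], "gripper": [1,1]}}

```text
time_s: 9.0
tcp_pos: [0.4396, -0.076, 0.0556]
tool_rot: [0.482, 0.516, -0.481, 0.519]
force: [0.5, -0.2, -0.0]
finger_gap: 0.0852
```

```bash
cd .;python3 -c "
from h import *
plan([.4387,-.0755,.055],4)"
```

```text
t 9.00 tcp [ 0.4396 -0.076   0.0556] yaw 4.2->4.0 tilt [ 0.003 -0.003 -1.   ] j [-0.36  0.17  2.   -0.    0.97 -0.44] F [ 0.5 -0.2 -0. ] gap 0.0852
n 1 rv [ 0.2  0.2 -0.2] dist cm [-0.09  0.05 -0.06]
offset [[0.06, -0.08, -0.06]]
turn [0.2, 0.2, -0.2]
```

Emit:
{"op": "arm_command", "data": {"offset": [[0,0,0],[0,0,0],[0,0,0],[0,0,0],[0,0,0]], "turn": [[0,0,0],[0,0,0],[0,0,0],[0,0,0],[0,0,0]], "gripper": [-1,-1,-1,-1,-1]}}

```text
time_s: 9.62
tcp_pos: [0.44, -0.0764, 0.0565]
tool_rot: [0.482, 0.516, -0.481, 0.52]
force: [-0.3, 0.3, 0.1]
finger_gap: 0.0499
```

Emit:
{"op": "arm_command", "data": {"offset": [[-3,0,0],[-5,0,0],[-5,0,0],[0,0,0]], "turn": [[0,0,0],[0,0,0],[0,0,0],[0,0,0]], "gripper": [-1,-1,-1,-1]}}

```text
time_s: 10.12
tcp_pos: [0.4378, -0.0752, 0.1877]
tool_rot: [0.481, 0.518, -0.482, 0.518]
force: [1.3, -0.1, -2.3]
finger_gap: 0.0499
```

```bash
cd .;python3 -c "
from h import *
plan([.6306,.0850,.175],2)"
```

```text
t 10.12 tcp [ 0.4378 -0.0752  0.1877] yaw 4.2->2.0 tilt [-0.    -0.001 -1.   ] j [-0.36 -0.03  1.9  -0.    1.28 -0.44] F [ 1.3 -0.1 -2.3] gap 0.0499
n 5 rv [2.2 0.1 0. ] dist cm [19.28 16.02 -1.27]
offset [[0.25, 4.08, -2.92], [0.25, 4.06, -2.95], [0.25, 4.03, -2.98], [0.25, 4.01, -3.01], [0.25, 3.99, -3.04]]
turn [0.4, 0.0, 0.0]
```

Emit:
{"op": "arm_command", "data": {"offset": [[0,4,-2.9],[0,4,-2.9],[0.2,4,-3],[0.2,4,-3],[0.2,3.6,-2.8]], "turn": [[0.4,0,0],[0.4,0,0],[0.4,0,0],[0.4,0,0],[0.4,0,0]], "gripper": [-1,-1,-1,-1,-1]}}

```text
time_s: 10.75
tcp_pos: [0.6235, 0.084, 0.1706]
tool_rot: [0.488, 0.511, -0.496, 0.504]
force: [0.8, -0.2, -2.5]
finger_gap: 0.0496
```

Emit:
{"op": "arm_command", "data": {"offset": [[0,0,0],[0,0,0]], "turn": [[0,0,0],[0,0,0]], "gripper": [-1,-1]}}

```text
time_s: 11.0
tcp_pos: [0.622, 0.086, 0.1647]
tool_rot: [0.485, 0.514, -0.498, 0.503]
force: [-0.3, -0.3, -2.5]
finger_gap: 0.0497
```

```bash
cd .;python3 -c "
from h import *
plan([.6306,.0850,.13],2)"
```

```text
t 11.00 tcp [0.622  0.086  0.1647] yaw 1.9->2.0 tilt [-0.023 -0.002 -1.   ] j [ 0.    0.39  1.45 -0.    1.33 -0.03] F [-0.3 -0.3 -2.5] gap 0.0497
n 1 rv [-0.1  0.   1.3] dist cm [ 0.86 -0.1  -3.47]
offset [[3.44, 0.94, 0.12]]
turn [-0.1, 0.0, 1.3]
```

Emit:
{"op": "arm_command", "data": {"offset": [[3.4,0.9,0.1],[0,0,0],[2,0,0],[0,0,0]], "turn": [[0,0,1.3],[0,0,0],[0,0,0],[0,0,0]], "gripper": [-1,-1,-1,-1]}}

```text
time_s: 11.5
tcp_pos: [0.6272, 0.0824, 0.1089]
tool_rot: [0.491, 0.508, -0.494, 0.507]
force: [-0.8, -0.5, -1.8]
finger_gap: 0.0498
```

```bash
cd .;python3 -c "
from h import *
plan([.6306,.0850,.080],2)"
```

```text
t 11.50 tcp [0.6272 0.0824 0.1089] yaw 1.7->2.0 tilt [-0.003 -0.001 -1.   ] j [-0.01  0.45  1.5  -0.    1.2  -0.04] F [-0.8 -0.5 -1.8] gap 0.0498
n 1 rv [-0.3  0.1  0.2] dist cm [ 0.34  0.26 -2.89]
offset [[2.89, 0.36, -0.26]]
turn [-0.3, 0.1, 0.2]
```

Emit:
{"op": "arm_command", "data": {"offset": [[1.9,0.4,-0.3],[0,0,0],[0,0,0]], "turn": [[-0.3,0,0.2],[0,0,0],[0,0,0]], "gripper": [-1,-1,-1]}}

```text
time_s: 11.88
tcp_pos: [0.6327, 0.0856, 0.0904]
tool_rot: [0.492, 0.508, -0.49, 0.51]
force: [0.5, -0.6, -1.3]
finger_gap: 0.0495
```

```bash
cd .;python3 -c "
from h import *
plan([.6306,.0850,.080],2)"
```

```text
t 11.88 tcp [0.6327 0.0856 0.0904] yaw 2.1->2.0 tilt [ 0.004 -0.001 -1.   ] j [-0.    0.47  1.5  -0.    1.17 -0.04] F [ 0.5 -0.6 -1.3] gap 0.0495
n 1 rv [ 0.1  0.1 -0.2] dist cm [-0.21 -0.06 -1.04]
offset [[1.04, -0.21, 0.05]]
turn [0.1, 0.1, -0.2]
```

Emit:
{"op": "arm_command", "data": {"offset": [[0.8,-0.2,0],[0,0,0]], "turn": [[0,0,-0.2],[0,0,0]], "gripper": [-1,-1]}}

```text
time_s: 12.12
tcp_pos: [0.6309, 0.0856, 0.0824]
tool_rot: [0.491, 0.508, -0.491, 0.509]
force: [0.2, -0.2, -2.0]
finger_gap: 0.0498
```

```bash
cd .;python3 -c "
from h import *
plan([.6306,.0850,.080],2)"
```

```text
t 12.12 tcp [0.6309 0.0856 0.0824] yaw 2.1->2.0 tilt [ 0.001 -0.002 -1.   ] j [-0.    0.48  1.5  -0.    1.16 -0.04] F [ 0.2 -0.2 -2. ] gap 0.0498
n 1 rv [ 0.1  0.1 -0. ] dist cm [-0.03 -0.06 -0.24]
offset [[0.24, -0.03, 0.06]]
turn [0.1, 0.1, -0.0]
```

Emit:
{"op": "arm_command", "data": {"offset": [[0.3,0,0.1],[0,0,0],[0,0,0],[0,0,0],[0,0,0]], "turn": [[0,0,0],[0,0,0],[0,0,0],[0,0,0],[0,0,0]], "gripper": [-1,-1,-1,1,1]}}

```text
time_s: 12.75
tcp_pos: [0.6324, 0.0845, 0.0809]
tool_rot: [0.492, 0.507, -0.49, 0.51]
force: [-0.2, -0.1, 0.3]
finger_gap: 0.0833
```

Emit:
{"op": "arm_command", "data": {"offset": [[-1,0,0],[-4,0,0],[-5,0,0],[-5,0,0],[0,0,0]], "turn": [[0,0,0],[0,0,0],[0,0,0],[0,0,0],[0,0,0]], "gripper": [1,1,1,1,1]}}

```text
time_s: 13.38
tcp_pos: [0.6327, 0.0847, 0.2393]
tool_rot: [0.493, 0.506, -0.489, 0.511]
force: [-0.2, -0.0, -0.3]
finger_gap: 0.0853
```

```bash
cd .;python3 -c "
from h import *
plan([.460,.098,.22],32.5)"
```

```text
t 13.38 tcp [0.6327 0.0847 0.2393] yaw 2.1->32.5 tilt [ 0.008 -0.002 -1.   ] j [-0.    0.33  1.37 -0.    1.43 -0.04] F [-0.2 -0.  -0.3] gap 0.0853
n 4 rv [-30.4   0.2  -0.4] dist cm [-17.27   1.33  -1.93]
offset [[0.45, -4.31, -0.49], [0.46, -4.2, -1.05], [0.46, -4.03, -1.6], [0.47, -3.78, -2.12]]
turn [-7.6, 0.1, -0.1]
```

Emit:
{"op": "arm_command", "data": {"offset": [[0.2,-4.3,-0.5],[0.3,-4.2,-1.0],[0.3,-4,-1.6],[0.3,-3.4,-1.9],[0,0,0]], "turn": [[-7.6,0,0],[-7.6,0,0],[-7.6,0,0],[-7.2,0,0],[0,0,0]], "gripper": [1,1,1,1,1]}}

```text
time_s: 14.0
tcp_pos: [0.4586, 0.0964, 0.2248]
tool_rot: [0.338, 0.619, -0.337, 0.624]
force: [0.6, -0.0, 0.1]
finger_gap: 0.0854
```

```bash
cd .;python3 -c "
from h import *
plan([.460,.098,.18],32.5)"
```

```text
t 14.00 tcp [0.4586 0.0964 0.2248] yaw 33.0->32.5 tilt [ 0.006 -0.002 -1.   ] j [ 0.02 -0.02  1.8  -0.    1.35 -0.55] F [ 0.6 -0.   0.1] gap 0.0854
n 1 rv [ 0.5  0.3 -0.3] dist cm [ 0.14  0.16 -4.48]
offset [[4.48, 0.19, -0.08]]
turn [0.5, 0.3, -0.3]
```

Emit:
{"op": "arm_command", "data": {"offset": [[3.5,0.2,-0.1],[0,0,0],[0,0,0]], "turn": [[0.5,0.3,-0.3],[0,0,0],[0,0,0]], "gripper": [1,1,1]}}

```text
time_s: 14.38
tcp_pos: [0.4632, 0.0981, 0.1916]
tool_rot: [0.342, 0.618, -0.34, 0.621]
force: [0.1, 0.7, -0.3]
finger_gap: 0.0854
```

```bash
cd .;python3 -c "
from h import *
plan([.460,.098,.083],32.5)"
```

```text
t 14.38 tcp [0.4632 0.0981 0.1916] yaw 32.4->32.5 tilt [ 0.005 -0.    -1.   ] j [ 0.03  0.02  1.83 -0.    1.28 -0.54] F [ 0.1  0.7 -0.3] gap 0.0854
n 2 rv [-0.1  0.2 -0.2] dist cm [-3.200e-01 -1.000e-02 -1.086e+01]
offset [[5.43, -0.16, -0.1], [5.43, -0.15, -0.09]]
turn [-0.1, 0.1, -0.1]
```

Emit:
{"op": "arm_command", "data": {"offset": [[3,-0.4,-0.2],[3,0,0],[3,0,0],[0,0,0],[0,0,0]], "turn": [[0,0.2,-0.2],[0,0,0],[0,0,0],[0,0,0],[0,0,0]], "gripper": [1,1,1,1,1]}}

```text
time_s: 15.0
tcp_pos: [0.4689, 0.0973, 0.108]
tool_rot: [0.345, 0.614, -0.338, 0.624]
force: [0.1, -0.3, 0.2]
finger_gap: 0.0854
```

```bash
cd .;python3 -c "
from h import *
plan([.460,.098,.083],32.5)"
```

```text
t 15.00 tcp [0.4689 0.0973 0.108 ] yaw 32.3->32.5 tilt [ 0.017  0.001 -1.   ] j [ 0.02  0.14  1.9   0.    1.09 -0.54] F [ 0.1 -0.3  0.2] gap 0.0854
n 1 rv [-0.2  0.5 -0.9] dist cm [-0.89  0.07 -2.5 ]
offset [[2.48, -0.75, -0.55]]
turn [-0.2, 0.5, -0.9]
```

Emit:
{"op": "arm_command", "data": {"offset": [[0.5,-0.7,-0.5],[0,0,0],[2,0,0],[0,0,0],[0,0,0]], "turn": [[0,0.5,-0.9],[0,0,0],[0,0,0],[0,0,0],[0,0,0]], "gripper": [1,1,1,1,1]}}

```text
time_s: 15.62
tcp_pos: [0.4643, 0.0981, 0.0877]
tool_rot: [0.343, 0.617, -0.34, 0.622]
force: [-0.2, 0.4, 0.2]
finger_gap: 0.0853
```

```bash
cd .;python3 -c "
from h import *
plan([.460,.098,.083],32.5)"
```

```text
t 15.62 tcp [0.4643 0.0981 0.0877] yaw 32.3->32.5 tilt [ 0.008  0.    -1.   ] j [ 0.03  0.17  1.92 -0.    1.05 -0.54] F [-0.2  0.4  0.2] gap 0.0853
n 1 rv [-0.2  0.2 -0.4] dist cm [-0.43 -0.01 -0.47]
offset [[0.46, -0.37, -0.22]]
turn [-0.2, 0.2, -0.4]
```

Emit:
{"op": "arm_command", "data": {"offset": [[0.3,-0.5,-0.3],[0,0,0]], "turn": [[0,0.2,-0.5],[0,0,0]], "gripper": [1,1]}}

```text
time_s: 15.88
tcp_pos: [0.4588, 0.098, 0.0856]
tool_rot: [0.341, 0.619, -0.342, 0.62]
force: [0.6, 0.4, 0.1]
finger_gap: 0.0856
```

```bash
cd .;python3 -c "
from h import *
plan([.460,.098,.083],32.5)"
```

```text
t 15.88 tcp [0.4588 0.098  0.0856] yaw 32.3->32.5 tilt [ 0.    -0.002 -1.   ] j [ 0.03  0.16  1.93 -0.    1.05 -0.54] F [0.6 0.4 0.1] gap 0.0856
n 1 rv [-0.2  0.1  0. ] dist cm [ 0.12  0.   -0.26]
offset [[0.26, 0.1, 0.06]]
turn [-0.2, 0.1, 0.0]
```

Emit:
{"op": "arm_command", "data": {"offset": [[0,0.1,0],[0,0,0],[0,0,0],[0,0,0],[0,0,0]], "turn": [[0,0,0],[0,0,0],[0,0,0],[0,0,0],[0,0,0]], "gripper": [-1,-1,-1,-1,-1]}}

```text
time_s: 16.5
tcp_pos: [0.4599, 0.0985, 0.0862]
tool_rot: [0.341, 0.619, -0.342, 0.62]
force: [-0.8, -0.2, 0.9]
finger_gap: 0.0498
```

Emit:
{"op": "arm_command", "data": {"offset": [[-3,0,0],[-5,0,0],[-5,0,0],[0,0,0]], "turn": [[0,0,0],[0,0,0],[0,0,0],[0,0,0]], "gripper": [-1,-1,-1,-1]}}

```text
time_s: 17.0
tcp_pos: [0.4579, 0.0988, 0.2166]
tool_rot: [0.34, 0.621, -0.343, 0.618]
force: [0.7, 0.5, -2.0]
finger_gap: 0.0495
```

```bash
cd .;python3 -c "
from h import *
plan([.628,.165,.21],2)"
```

```text
t 17.00 tcp [0.4579 0.0988 0.2166] yaw 32.3->2.0 tilt [-0.005 -0.001 -1.   ] j [ 0.03 -0.01  1.81 -0.    1.35 -0.53] F [ 0.7  0.5 -2. ] gap 0.0495
n 4 rv [30.3 -0.   0.3] dist cm [17.01  6.62 -0.66]
offset [[0.14, 4.48, 0.87], [0.15, 4.56, 0.27], [0.15, 4.55, -0.33], [0.16, 4.47, -0.93]]
turn [7.6, -0.0, 0.1]
```

Emit:
{"op": "arm_command", "data": {"offset": [[-1.5,4.4,0],[-0.5,4.5,-0.6],[0,4.5,-0.4],[0,4,-0.8],[0,0,0]], "turn": [[7.6,0,0],[7.6,0,0],[7.6,0,0],[7.4,0,0],[0,0,0]], "gripper": [-1,-1,-1,-1,-1]}}

```text
time_s: 17.62
tcp_pos: [0.6104, 0.1784, 0.2208]
tool_rot: [0.488, 0.51, -0.503, 0.499]
force: [-1.5, -0.2, -1.7]
finger_gap: 0.0494
```

Emit:
{"op": "arm_command", "data": {"offset": [[0,0,0]], "turn": [[0,0,0]], "gripper": [-1]}}

```text
time_s: 17.75
tcp_pos: [0.6089, 0.1782, 0.2182]
tool_rot: [0.486, 0.511, -0.504, 0.498]
force: [-0.6, 0.0, -1.6]
finger_gap: 0.0499
```

```bash
cd .;python3 -c "
from h import *
plan([.628,.167,.18],2)"
```

```text
t 17.75 tcp [0.6089 0.1782 0.2182] yaw 1.1->2.0 tilt [-0.031 -0.005 -1.   ] j [0.15 0.36 1.37 0.   1.44 0.13] F [-0.6  0.  -1.6] gap 0.0499
n 1 rv [-0.9  0.2  1.8] dist cm [ 1.91 -1.12 -3.82]
offset [[3.76, 2.01, 1.14]]
turn [-0.9, 0.2, 1.8]
```

Emit:
{"op": "arm_command", "data": {"offset": [[1.5,2.0,1.1],[0,0,0],[0,0,0]], "turn": [[-0.9,0.2,1.8],[0,0,0],[0,0,0]], "gripper": [-1,-1,-1]}}

```text
time_s: 18.12
tcp_pos: [0.6249, 0.1668, 0.2006]
tool_rot: [0.49, 0.51, -0.492, 0.508]
force: [0.1, 0.9, -1.8]
finger_gap: 0.0496
```

```bash
cd .;python3 -c "
from h import *
plan([.628,.167,.14],2)"
```

```text
t 18.12 tcp [0.6249 0.1668 0.2006] yaw 2.1->2.0 tilt [-0.005 -0.    -1.   ] j [0.13 0.38 1.38 0.   1.38 0.09] F [ 0.1  0.9 -1.8] gap 0.0496
n 2 rv [0.1 0.  0.3] dist cm [ 0.31  0.02 -6.06]
offset [[3.03, 0.17, -0.01], [3.03, 0.16, -0.01]]
turn [0.0, 0.0, 0.1]
```

Emit:
{"op": "arm_command", "data": {"offset": [[2.5,0.2,0],[0,0,0],[2.5,0,0],[0,0,0],[0,0,0]], "turn": [[0,0,0.3],[0,0,0],[0,0,0],[0,0,0],[0,0,0]], "gripper": [-1,-1,-1,-1,-1]}}

```text
time_s: 18.75
tcp_pos: [0.628, 0.1684, 0.1576]
tool_rot: [0.493, 0.507, -0.488, 0.511]
force: [0.3, -0.7, -2.5]
finger_gap: 0.0493
```

```bash
cd .;python3 -c "
from h import *
plan([.628,.167,.1097],2)"
```

```text
t 18.75 tcp [0.628  0.1684 0.1576] yaw 2.1->2.0 tilt [ 0.009  0.002 -1.   ] j [0.13 0.42 1.42 0.   1.29 0.09] F [ 0.3 -0.7 -2.5] gap 0.0493
n 1 rv [ 0.1 -0.1 -0.5] dist cm [ 0.   -0.14 -4.79]
offset [[4.79, -0.04, 0.15]]
turn [0.1, -0.1, -0.5]
```

Emit:
{"op": "arm_command", "data": {"offset": [[2.2,0,0.1],[0,0,0],[1,0,0],[0,0,0],[0,0,0]], "turn": [[0,0,-0.5],[0,0,0],[0,0,0],[0,0,0],[0,0,0]], "gripper": [-1,-1,-1,-1,-1]}}

```text
time_s: 19.38
tcp_pos: [0.6296, 0.1676, 0.1259]
tool_rot: [0.492, 0.509, -0.489, 0.51]
force: [0.3, 0.3, -1.8]
finger_gap: 0.0494
```

```bash
cd .;python3 -c "
from h import *
plan([.628,.167,.1097],2)"
```

```text
t 19.38 tcp [0.6296 0.1676 0.1259] yaw 2.1->2.0 tilt [ 0.003  0.002 -1.   ] j [0.13 0.46 1.44 0.   1.24 0.09] F [ 0.3  0.3 -1.8] gap 0.0494
n 1 rv [ 0.1 -0.1 -0.2] dist cm [-0.16 -0.06 -1.62]
offset [[1.62, -0.17, 0.06]]
turn [0.1, -0.1, -0.2]
```

Emit:
{"op": "arm_command", "data": {"offset": [[1.2,-0.2,0.1],[0,0,0],[0,0,0]], "turn": [[0,0,-0.2],[0,0,0],[0,0,0]], "gripper": [-1,-1,-1]}}

```text
time_s: 19.75
tcp_pos: [0.6276, 0.1665, 0.1132]
tool_rot: [0.491, 0.51, -0.49, 0.509]
force: [0.2, -0.3, -2.2]
finger_gap: 0.0499
```

```bash
cd .;python3 -c "
from h import *
plan([.628,.167,.1097],2)"
```

```text
t 19.75 tcp [0.6276 0.1665 0.1132] yaw 2.1->2.0 tilt [-0.     0.002 -1.   ] j [0.13 0.47 1.45 0.   1.22 0.09] F [ 0.2 -0.3 -2.2] gap 0.0499
n 1 rv [ 0.1 -0.1  0. ] dist cm [ 0.04  0.05 -0.35]
offset [[0.35, 0.04, -0.05]]
turn [0.1, -0.1, 0.0]
```

Emit:
{"op": "arm_command", "data": {"offset": [[0.3,0,0],[0,0,0],[0,0,0]], "turn": [[0,0,0],[0,0,0],[0,0,0]], "gripper": [-1,-1,-1]}}

```text
time_s: 20.12
tcp_pos: [0.6279, 0.1665, 0.1104]
tool_rot: [0.491, 0.51, -0.49, 0.509]
force: [0.1, -0.2, -2.7]
finger_gap: 0.0496
```

Emit:
{"op": "arm_command", "data": {"offset": [[0.1,0,0],[0,0,0],[0,0,0],[0,0,0],[0,0,0]], "turn": [[0,0,0],[0,0,0],[0,0,0],[0,0,0],[0,0,0]], "gripper": [-1,-1,1,1,1]}}

```text
time_s: 20.75
tcp_pos: [0.6293, 0.1668, 0.1112]
tool_rot: [0.492, 0.509, -0.489, 0.51]
force: [0.2, -0.0, -0.1]
finger_gap: 0.0859
```

Emit:
{"op": "arm_command", "data": {"offset": [[-1,0,0],[-4,0,0],[-5,0,0],[-3,0,0],[0,0,0]], "turn": [[0,0,0],[0,0,0],[0,0,0],[0,0,0],[0,0,0]], "gripper": [1,1,1,1,1]}}

```text
time_s: 21.38
tcp_pos: [0.6293, 0.1665, 0.2478]
tool_rot: [0.493, 0.508, -0.488, 0.51]
force: [0.2, 0.8, 0.7]
finger_gap: 0.0856
```

```bash
cd .;python3 -c "
from h import *
plan([.4277,.2622,.20],-17.7)
from plant import grab_frame
for n in('top','scene'):
  f=grab_frame(n);cv2.imwrite('pics/p3%s.png'%n,f['img'][:,:,::-1])"
```

```text
t 21.38 tcp [0.6293 0.1665 0.2478] yaw 2.1->-17.7 tilt [ 0.006  0.002 -1.   ] j [0.12 0.35 1.33 0.   1.46 0.09] F [0.2 0.8 0.7] gap 0.0856
n 4 rv [19.8 -0.2 -0.3] dist cm [-20.16   9.57  -4.78]
offset [[1.17, -4.95, -2.58], [1.18, -5.16, -2.14], [1.18, -5.32, -1.69], [1.19, -5.44, -1.22]]
turn [5.0, -0.0, -0.1]
```

View pics/p3scene.png

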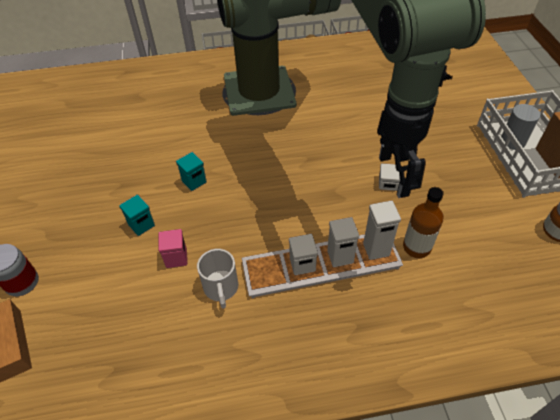

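Emit:
{"op": "arm_command", "data": {"offset": [[0,-5,-2.5],[0,-5.2,-2.1],[1,-5.3,-1.7],[1.2,-4.8,-0.9],[0,0,0]], "turn": [[5,0,0],[5,0,0],[5,0,0],[4.8,0,0],[0,0,0]], "gripper": [1,1,1,1,1]}}

```text
time_s: 22.1
tcp_pos: [0.418, 0.2566, 0.2078]
tool_rot: [-0.566, -0.417, 0.582, -0.41]
force: [0.6, -0.8, 0.1]
finger_gap: 0.0853
```

```bash
cd .;python3 -c "
from h import *
plan([.4277,.2622,.10],-17.7)"
```

```text
t 22.10 tcp [0.418  0.2566 0.2078] yaw -18.5->-17.7 tilt [-0.024 -0.005 -1.   ] j [0.37 0.06 1.75 0.   1.35 0.69] F [ 0.6 -0.8  0.1] gap 0.0853
n 2 rv [-0.7  0.7  1.3] dist cm [  0.97   0.56 -10.78]
offset [[5.37, 0.49, -0.48], [5.38, 0.43, -0.45]]
turn [-0.4, 0.3, 0.6]
```

Emit:
{"op": "arm_command", "data": {"offset": [[4,0.7,-0.8],[4,0,0],[2,0,0],[0,0,0],[0,0,0]], "turn": [[-0.7,0.7,1.3],[0,0,0],[0,0,0],[0,0,0],[0,0,0]], "gripper": [1,1,1,1,1]}}

```text
time_s: 22.72
tcp_pos: [0.4274, 0.2596, 0.1008]
tool_rot: [-0.569, -0.417, 0.572, -0.418]
force: [0.5, -0.2, -0.2]
finger_gap: 0.0856
```

```bash
cd .;python3 -c "
from h import *
plan([.4277,.2622,.06],-17.7)"
```

```text
t 22.73 tcp [0.4274 0.2596 0.1008] yaw -17.6->-17.7 tilt [-0.002 -0.003 -1.   ] j [ 0.37  0.2   1.84 -0.    1.1   0.68] F [ 0.5 -0.2 -0.2] gap 0.0856
n 1 rv [0.1 0.2 0.1] dist cm [ 0.03  0.26 -4.08]
offset [[4.08, -0.05, -0.27]]
turn [0.1, 0.2, 0.1]
```

Emit:
{"op": "arm_command", "data": {"offset": [[3,0,-0.3],[0,0,0],[2.5,0,0],[0,0,0],[0,0,0]], "turn": [[0,0.2,0],[0,0,0],[0,0,0],[0,0,0],[0,0,0]], "gripper": [1,1,1,1,1]}}

```text
time_s: 23.35
tcp_pos: [0.4362, 0.2645, 0.0532]
tool_rot: [0.576, 0.416, -0.566, 0.419]
force: [-0.5, 0.9, 0.3]
finger_gap: 0.0853
```

```bash
cd .;python3 -c "
from h import *
plan([.4277,.2622,.008],-17.7)"
```

```text
t 23.35 tcp [0.4362 0.2645 0.0532] yaw -17.7->-17.7 tilt [ 0.014  0.005 -1.   ] j [ 0.38  0.29  1.86 -0.    0.98  0.68] F [-0.5  0.9  0.3] gap 0.0853
n 1 rv [ 0.  -0.5 -0.7] dist cm [-0.85 -0.23 -4.52]
offset [[4.5, -0.79, 0.52]]
turn [0.0, -0.5, -0.7]
```

Emit:
{"op": "arm_command", "data": {"offset": [[1.5,-0.8,0.5],[0,0,0],[1.5,-0.2,0],[0,0,0],[0,0,0]], "turn": [[0,-0.5,-0.7],[0,0,0],[0,0,0],[0,0,0],[0,0,0]], "gripper": [1,1,1,1,1]}}

```text
time_s: 23.98
tcp_pos: [0.426, 0.2634, 0.0232]
tool_rot: [0.572, 0.417, -0.57, 0.417]
force: [0.6, -0.8, -0.3]
finger_gap: 0.0855
```

```bash
cd .;python3 -c "
from h import *
plan([.4277,.2622,.008],-17.7)"
```

```text
t 23.98 tcp [0.426  0.2634 0.0232] yaw -17.6->-17.7 tilt [ 0.002  0.002 -1.   ] j [0.38 0.33 1.88 0.   0.93 0.69] F [ 0.6 -0.8 -0.3] gap 0.0855
n 1 rv [ 0.1 -0.1 -0.1] dist cm [ 0.17 -0.12 -1.52]
offset [[1.52, 0.19, 0.07]]
turn [0.1, -0.1, -0.1]
```

Emit:
{"op": "arm_command", "data": {"offset": [[1.2,0.1,0.1],[0,0,0],[0,0,0]], "turn": [[0,0,-0.1],[0,0,0],[0,0,0]], "gripper": [1,1,1]}}

```text
time_s: 24.35
tcp_pos: [0.427, 0.2621, 0.0104]
tool_rot: [0.571, 0.418, -0.57, 0.417]
force: [-1.2, -0.1, 0.8]
finger_gap: 0.0853
```

```bash
cd .;python3 -c "
from h import *
plan([.4277,.2622,.008],-17.7)"
```

```text
t 24.35 tcp [0.427  0.2621 0.0104] yaw -17.6->-17.7 tilt [ 0.     0.002 -1.   ] j [0.38 0.36 1.88 0.   0.9  0.68] F [-1.2 -0.1  0.8] gap 0.0853
n 1 rv [ 0.1 -0.1  0. ] dist cm [ 0.07  0.01 -0.24]
offset [[0.24, 0.06, -0.03]]
turn [0.1, -0.1, 0.0]
```

Emit:
{"op": "arm_command", "data": {"offset": [[0,0,0],[0,0,0],[0,0,0],[0,0,0],[0,0,0]], "turn": [[0,0,0],[0,0,0],[0,0,0],[0,0,0],[0,0,0]], "gripper": [-1,-1,-1,-1,-1]}}

```text
time_s: 24.98
tcp_pos: [0.4274, 0.2623, 0.0108]
tool_rot: [0.572, 0.418, -0.57, 0.417]
force: [-0.0, 0.1, -0.7]
finger_gap: 0.0496
```

Emit:
{"op": "arm_command", "data": {"offset": [[-3,0,0],[-5,0,0],[-5,0,0],[-5,0,0],[0,0,0]], "turn": [[0,0,0],[0,0,0],[0,0,0],[0,0,0],[0,0,0]], "gripper": [-1,-1,-1,-1,-1]}}

```text
time_s: 25.6
tcp_pos: [0.4253, 0.261, 0.1938]
tool_rot: [-0.569, -0.418, 0.572, -0.416]
force: [1.2, 0.1, -1.3]
finger_gap: 0.0497
```

```bash
cd .;python3 -c "
from h import *
plan([.58,-.078,.19],2)"
```

```text
t 25.60 tcp [0.4253 0.261  0.1938] yaw -17.7->2.0 tilt [-0.005  0.    -1.   ] j [0.38 0.08 1.76 0.   1.3  0.68] F [ 1.2  0.1 -1.3] gap 0.0497
n 7 rv [-19.7   0.    0.3] dist cm [ 15.47 -33.9   -0.38]
offset [[0.04, 3.58, 3.94], [0.05, 3.38, 4.11], [0.05, 3.17, 4.28], [0.05, 2.96, 4.43], [0.05, 2.74, 4.57], [0.05, 2.51, 4.69], [0.05, 2.28, 4.81]]
turn [-2.8, 0.0, 0.0]
```

Emit:
{"op": "arm_command", "data": {"offset": [[-0.2,3.5,3.9],[-0.2,3.4,4.1],[0,3.2,4.3],[0,3,4.4],[0,2.7,4.6]], "turn": [[-2.8,0,0],[-2.8,0,0],[-2.8,0,0],[-2.8,0,0],[-2.8,0,0]], "gripper": [-1,-1,-1,-1,-1]}}

```text
time_s: 26.22
tcp_pos: [0.5339, 0.017, 0.1899]
tool_rot: [-0.508, -0.493, 0.515, -0.484]
force: [0.6, 0.3, -1.5]
finger_gap: 0.0492
```

```bash
cd .;python3 -c "
from h import *
plan([.635,-.078,.17],2)"
```

```text
t 26.23 tcp [0.5339 0.017  0.1899] yaw -2.7->2.0 tilt [-0.016  0.002 -1.   ] j [-0.13  0.17  1.68 -0.    1.31 -0.08] F [ 0.6  0.3 -1.5] gap 0.0492
n 3 rv [-4.7 -0.1  0.9] dist cm [10.11 -9.5  -1.99]
offset [[0.61, 3.52, 3.01], [0.63, 3.44, 3.1], [0.65, 3.35, 3.19]]
turn [-1.6, -0.0, 0.3]
```

Emit:
{"op": "arm_command", "data": {"offset": [[0.3,3.5,3],[0.3,3.4,3.1],[0.6,3,2.3],[0,0,0],[0,0,0]], "turn": [[-1.6,0,0.3],[-1.6,0,0.3],[-1.3,0,0.3],[0,0,0],[0,0,0]], "gripper": [-1,-1,-1,-1,-1]}}

```text
time_s: 26.85
tcp_pos: [0.6279, -0.075, 0.1648]
tool_rot: [0.49, 0.513, -0.496, 0.501]
force: [-0.1, 0.6, -0.9]
finger_gap: 0.05
```

```bash
cd .;python3 -c "
from h import *
plan([.6362,-.0788,.12],2)"
```

```text
t 26.85 tcp [ 0.6279 -0.075   0.1648] yaw 1.6->2.0 tilt [-0.017  0.006 -1.   ] j [-0.26  0.39  1.44  0.    1.32 -0.28] F [-0.1  0.6 -0.9] gap 0.0500
n 1 rv [-0.4 -0.4  1. ] dist cm [ 0.83 -0.38 -4.48]
offset [[4.46, 0.9, 0.43]]
turn [-0.4, -0.4, 1.0]
```

Emit:
{"op": "arm_command", "data": {"offset": [[3,0.9,0.4],[0,0,0],[3,0,0],[0,0,0],[0,0,0]], "turn": [[-0.4,-0.4,1],[0,0,0],[0,0,0],[0,0,0],[0,0,0]], "gripper": [-1,-1,-1,-1,-1]}}

```text
time_s: 27.48
tcp_pos: [0.6352, -0.0745, 0.1078]
tool_rot: [0.491, 0.509, -0.49, 0.51]
force: [-0.4, 0.5, -0.4]
finger_gap: 0.0495
```

```bash
cd .;python3 -c "
from h import *
plan([.6362,-.0788,.0345],2)"
```

```text
t 27.48 tcp [ 0.6352 -0.0745  0.1078] yaw 2.2->2.0 tilt [ 0.002 -0.    -1.   ] j [-0.25  0.46  1.48  0.    1.2  -0.29] F [-0.4  0.5 -0.4] gap 0.0495
n 2 rv [ 0.2  0.  -0.1] dist cm [ 0.1  -0.43 -7.33]
offset [[3.66, 0.03, 0.21], [3.66, 0.04, 0.21]]
turn [0.1, 0.0, -0.1]
```

Emit:
{"op": "arm_command", "data": {"offset": [[2.5,0,0.4],[0,0,0],[2.5,0,0],[0,0,0],[0,0,0]], "turn": [[0.2,0,0],[0,0,0],[0,0,0],[0,0,0],[0,0,0]], "gripper": [-1,-1,-1,-1,-1]}}

```text
time_s: 28.1
tcp_pos: [0.6428, -0.0793, 0.0694]
tool_rot: [0.494, 0.503, -0.487, 0.515]
force: [1.3, -0.2, -0.7]
finger_gap: 0.0493
```

```bash
cd .;python3 -c "
from h import *
plan([.6362,-.0788,.0345],2)"
```

```text
t 28.10 tcp [ 0.6428 -0.0793  0.0694] yaw 2.1->2.0 tilt [ 0.02  -0.004 -1.   ] j [-0.26  0.51  1.5   0.    1.12 -0.29] F [ 1.3 -0.2 -0.7] gap 0.0493
n 1 rv [ 0.1  0.3 -1.1] dist cm [-0.66  0.05 -3.49]
offset [[3.47, -0.73, -0.09]]
turn [0.1, 0.3, -1.1]
```

Emit:
{"op": "arm_command", "data": {"offset": [[1.2,-0.7,-0.1],[0,0,0],[0.8,0,0],[0,0,0],[0,0,0]], "turn": [[0,0.3,-1.1],[0,0,0],[0,0,0],[0,0,0],[0,0,0]], "gripper": [-1,-1,-1,-1,-1]}}

```text
time_s: 28.72
tcp_pos: [0.6372, -0.0788, 0.0507]
tool_rot: [0.491, 0.508, -0.49, 0.51]
force: [-0.0, -0.6, -1.8]
finger_gap: 0.0493
```

```bash
cd .;python3 -c "
from h import *
plan([.6362,-.0788,.0345],2)"
```

```text
t 28.73 tcp [ 0.6372 -0.0788  0.0507] yaw 2.1->2.0 tilt [ 0.003 -0.    -1.   ] j [-0.26  0.53  1.5   0.    1.1  -0.29] F [-0.  -0.6 -1.8] gap 0.0493
n 1 rv [ 0.1  0.  -0.2] dist cm [-0.1   0.   -1.62]
offset [[1.62, -0.1, -0.01]]
turn [0.1, 0.0, -0.2]
```

Emit:
{"op": "arm_command", "data": {"offset": [[1.2,-0.1,0],[0,0,0],[0,0,0]], "turn": [[0,0,-0.2],[0,0,0],[0,0,0]], "gripper": [-1,-1,-1]}}

```text
time_s: 29.1
tcp_pos: [0.636, -0.0788, 0.0375]
tool_rot: [0.49, 0.509, -0.491, 0.509]
force: [0.1, 0.2, -0.6]
finger_gap: 0.0495
```

```bash
cd .;python3 -c "
from h import *
plan([.6362,-.0788,.0343],2)"
```

```text
t 29.10 tcp [ 0.636  -0.0788  0.0375] yaw 2.1->2.0 tilt [-0.001 -0.    -1.   ] j [-0.26  0.55  1.51 -0.    1.09 -0.29] F [ 0.1  0.2 -0.6] gap 0.0495
n 1 rv [0.1 0.  0.1] dist cm [ 0.02  0.   -0.32]
offset [[0.32, 0.02, -0.0]]
turn [0.1, 0.0, 0.1]
```

Emit:
{"op": "arm_command", "data": {"offset": [[0.3,0,0],[0,0,0],[0,0,0]], "turn": [[0,0,0],[0,0,0],[0,0,0]], "gripper": [-1,-1,-1]}}

```text
time_s: 29.48
tcp_pos: [0.6362, -0.0789, 0.0346]
tool_rot: [0.49, 0.509, -0.491, 0.509]
force: [0.2, 0.1, -2.2]
finger_gap: 0.0493
```

Emit:
{"op": "arm_command", "data": {"offset": [[0.1,0,0],[0,0,0],[0,0,0],[0,0,0],[0,0,0]], "turn": [[0,0,0],[0,0,0],[0,0,0],[0,0,0],[0,0,0]], "gripper": [-1,-1,1,1,1]}}

```text
time_s: 30.1
tcp_pos: [0.6373, -0.0792, 0.0348]
tool_rot: [0.491, 0.508, -0.491, 0.51]
force: [0.4, 0.0, -0.4]
finger_gap: 0.0853
```

Emit:
{"op": "arm_command", "data": {"offset": [[-1,0,0],[-4,0,0],[-5,0,0],[-5,0,0],[-4,0,0]], "turn": [[0,0,0],[0,0,0],[0,0,0],[0,0,0],[0,0,0]], "gripper": [1,1,1,1,1]}}

```text
time_s: 30.72
tcp_pos: [0.6345, -0.0784, 0.228]
tool_rot: [0.489, 0.511, -0.492, 0.507]
force: [-0.1, 0.3, -0.1]
finger_gap: 0.0857
```

Emit:
{"op": "arm_command", "data": {"offset": [[0,-5,0],[0,-5,0],[0,-5,0],[0,-5,0],[0,0,0]], "turn": [[0,0,0],[0,0,0],[0,0,0],[0,0,0],[0,0,0]], "gripper": [1,1,1,1,1]}}

```text
time_s: 31.35
tcp_pos: [0.4336, -0.0869, 0.2375]
tool_rot: [0.492, 0.505, -0.489, 0.514]
force: [0.9, -0.2, -0.1]
finger_gap: 0.0857
```

```bash
cd .;python3 -c "
from h import *
from plant import grab_frame,get_state
for n in('top','scene'):
  f=grab_frame(n);cv2.imwrite('pics/e%s.png'%n,f['img'][:,:,::-1]);pickle.dump(f,open('e%s.pkl'%n,'wb'))
print(get_state()['tcp_pos'],get_state()['time_s'])"
```

```text
[ 0.43736162 -0.08782783  0.2389843 ] 31.45
```

View pics/etop.png

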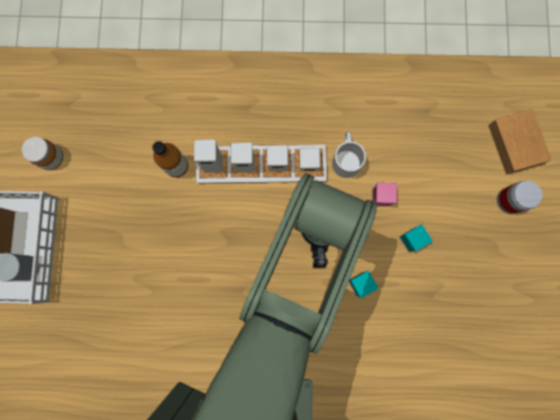

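View pics/escene.png

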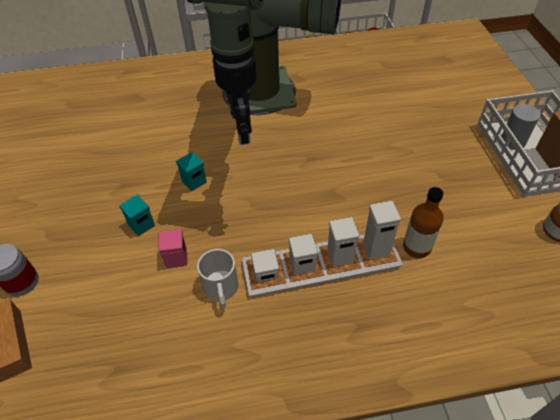

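```bash
cd .;python3 -c "
from h import *
T={135:(.628,.167),105:(.6306,.085),75:(.6335,.0031),45:(.6362,-.0788)}
out=[]
for n in('etop','escene'):
  f=pickle.load(open(n+'.pkl','rb'))
  x0,y0,x1,y1=(150,130,380,190) if n=='etop' else (190,180,450,310)
  s=3;im=cv2.resize(np.ascontiguousarray(f['img'][y0:y1,x0:x1,::-1]),None,fx=s,fy=s,interpolation=cv2.INTER_CUBIC)
  for h,(x,y) in T.items():
    a=np.radians(2);P=np.array([[x,y,.023+h/1000]]*4);d=np.array([[1,1],[1,-1],[-1,-1],[-1,1]])*.025
    P[:,:2]+=d@np.array([[np.cos(a),np.sin(a)],[-np.sin(a),np.cos(a)]])
    c=P@f['R'].T+f['t'];p=np.c_[c[:,0]/c[:,2]*f['fx']+f['cx'],c[:,1]/c[:,2]*f['fy']+f['cy']]
    cv2.polylines(im,[(((p-[x0,y0])+.5)*s).astype(int)],True,(0,0,255),1)
    if n=='etop':
      g=f['img'].min(2);q=p.mean(0);print(h,q.round(1))
      try:
        r=face(f,q.round(),.023+h/1000,thr=150); print(r[0].round(4),np.round(r[2],1),r[3])
      except Exception as e: print(e)
  cv2.imwrite('pics/ov%s.png'%n,im)
a,b=pickle.load(open('scene0.pkl','rb'))['img'],pickle.load(open('escene.pkl','rb'))['img']
d=cv2.absdiff(a,b).max(2)
print('diff mug',d[250:305,195:237].mean(),'bottle',d[190:255,408:440].mean())
"
```

```text
135 [204.5 149.6]
[0.6277 0.1671] [49.5 49.1] 2.4885802268981934
105 [241.3 152.6]
[0.6309 0.0867] [ 49.2 103.7] 2.3884217739105225
75 [276.2 155.3]
[0.6349 0.0047] [ 48.4 106.4] 1.5506219863891602
45 [309.3 157.9]
[ 0.6261 -0.071 ] [89.1 96.8] 1.2555971145629883
diff mug 2.3766233766233764 bottle 2.0567307692307693
```

View pics/ovetop.png

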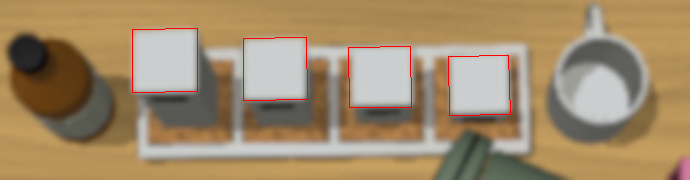

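View pics/ovescene.png

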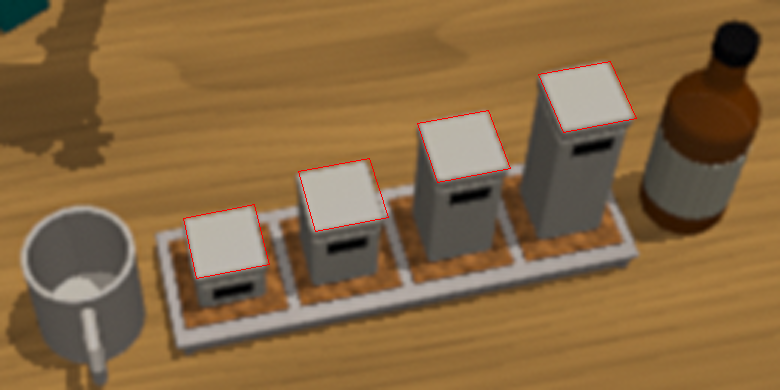

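Both views show all four lids within about a millimetre of their mat-centred outlines, square, at the right height. The mug and bottle have not moved. I'm handing in.

```bash
cd .;python3 -c "
from plant import manip
print(manip.finish_job())"
```

```text
the job is handed in; nothing more can be done
None
```

The four canisters stand one to a mat in order of height: 135 mm next to the oil bottle (mat4), then 105 mm (mat3), 75 mm (mat2), and 45 mm next to the mug (mat1). I handed the job in at about 31.5 s. No verdict was reported.

**Placement:** In both camera views the lid outlines I predicted for centred, square canisters at mat height matched the pictures to about 1–2 mm. The gripper was open and well clear.

**Bottle and mug:** They look the same as in the first picture.

**One check that was only partly usable:** The lid fit for the 135 mm canister agreed (within 1 mm, 0.5° off square). The automatic fits for the 105, 75 and 45 mm canisters failed because their lids merged with the white riser rim, with blob sizes of about 90–106 mm. For those three I relied on the outline overlays.

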